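# Unlatch a slide cassette and hold it over the light pad

## Task

Take the white slide cassette out of its docking station for inspection: swing the red keeper arm fully aside, then pinch the two blue side catches together and draw the cassette straight up out of the pocket without forcing it. Carry it to the light pad and finish holding it there, upright and still pinched by both catches, about 8 cm (cassette underside to pad) above the middle of the pad; do not put it down or let go. Leave the bottle, the jar and the tip box where they stand.

Things in the scene. Friction and masses are not known exactly. Their poses are not given: they have to be found in the camera images.
- dock: Grey docking station fixed to the bench, 60 high. Origin on the bench under the middle of its pocket; block from -70 to +110 along its x, -60 to +60 along its y. x runs along the cassette's length to the keeper's hinge post (x +90, y 0); z up. The pocket holds the lower 50 of the cassette with 2 play all round; under each long side a lip holds down a catch nose, 5 overlap.
- dock_pocket (a point): Centre of the pocket's mouth, on the dock's top face, 60 above the bench; axes as the dock.
- keeper_knob (a point): Middle of the red upright round knob (16 diameter, 17.5 up and down from this point) at the free end of the red keeper arm. The arm (14 wide, 8 thick) lies right below the knob, 5 above the cassette's top when across it, and blocks lifting. Knob's top is 150 above the bench.
- keeper_hinge (a point): Point on the keeper's vertical hinge axis, level with the knob's middle; the knob is 90 from it.
- keeper (a joint): Keeper angle in rad. 0: arm along the dock's -x, across the cassette. Grows counter-clockwise seen from above: the knob goes from over the cassette towards the dock's -y, then +x; 1.57 is a quarter turn (knob 90 to -y of the hinge), stop at 1.75. Starts between 0 and 0.2 and stays where it is left (about 0.5 N at the knob moves it).
- cassette_center (a point): Centre of the white slide cassette, half-way up: 80 long (x) by 36 wide (y) by 96 high, underside 48 below this point, about 0.18 kg, axes as the dock's while docked, z up. Lower 50: block of slides, in the pocket, standing on the pocket floor 10 above the bench. Above it a white fin, 70 long and 17 thick, between the two catches.
- catch_grip (a point): Point midway between the cassette's two blue catch paddles, at half their height, 27 above the cassette's centre; axes as the cassette. Paddles 26 long (x), 42 high (21 up and down from here, their foot 4 above the dock's top); their outer faces lie 27 to either side (y): 54 apart at rest, 38 fully pinched. Take them across y, from above.
- catch_left (a joint): Travel in m of the blue catch on the cassette's +y side: 0 at rest (latched), 0.008 pinched fully in to its stop. Sprung: 3 N starts it, 6.2 N holds it fully in; it clears the lip at about 0.005 if the cassette is centred, up to 0.007 if not. Grip with 15 to 30 N so that both stay at their stops.
- catch_right (a joint): The same for the catch on the cassette's -y side.
- cassette: The cassette's body; origin at the middle of its underside, axes as point cassette_center.
- pad: Light pad, a flat black plate with a glowing white top, fixed to the bench, 160 (x) by 130 (y) by 10 high. Origin under its centre, on the bench.
- pad_top (a point): Centre of the light pad's top face, 10 above the bench.
- bottle_center (a point): White bottle with red cap, 60 diameter, 120 high, standing; point half-way up. To be left alone.
- jar_center (a point): Amber jar with black cap, 60 diameter, 75 high, standing; point half-way up. To be left alone.
- tipbox_center (a point): Orange tip box with clear lid, 75 (x) by 95 (y) by 53 high; point half-way up. To be left alone.

How it is judged:
On the way, in this order (a step that is already met when the one before it is completed fails the run):
1. the keeper arm is swung aside (value of joint keeper above 1.3 rad), for 0.2 s.
2. both catches are pinched in while the cassette is still in its pocket (value of joint each of catch_left, catch_right above 0.005 m and contact force between the fingers and cassette above 2 N and z of cassette_center in the frame of dock below 0.075 m), for 0.1 s.
3. the cassette is drawn up clear of the dock, held by its catches (value of joint each of catch_left, catch_right above 0.005 m and contact force between the fingers and cassette above 2 N and z of cassette_center in the frame of dock above 0.115 m), for 0.1 s.
At the end, for the whole second after the job is handed in: Keeper over 1.3 rad; fingers hold the cassette by both catches (each in over 5 mm, over 2 N), upright within 0.2 rad, under 30 mm/s, centre within 35 mm of the pad's centre seen from above, underside 40 to 130 mm above the pad, touching neither pad nor dock (value of joint each of catch_left, catch_right above 0.005 m and contact force between the fingers and cassette above 2 N and value of joint keeper above 1.3 rad and horizontal distance between cassette_center and pad_top below 0.035 m and z of cassette_center in the frame of pad_top between 0.088 and 0.178 m and angle between cassette_center's own z axis and vertical below 0.2 rad and linear speed of cassette below 0.03 m/s and contact force between cassette and pad below 0.05 N and contact force between cassette and dock below 0.05 N); the arm keeps its last pose, push and grip.
It fails at once if the bottle, the jar or the tip box is pushed more than 25 mm from its place (distance of any of bottle_center, jar_center, tipbox_center from where it was at the start of the episode above 0.025 m).
It fails at once if the cassette is forced against the dock with more than 60 N (contact force between cassette and dock above 60 N).
It also fails if it takes over 64 s, if anything falls off the work surface, if the arm or the gripper's body presses on something with over 40 N, if the wrist force passes 120 N, or if a joint passes its speed limit or range.

## Robot

A 6-joint arm with a two-finger parallel gripper is mounted at the origin on the work surface. World frame = base frame: x ahead of the robot, y to its left, z up, the work surface at z = 0. Lengths are in m, angles in rad, forces in N, time in s.
With the tool pointing down it reaches from about 0.3 to 0.775 m from the base axis. Payload 14.6 kg.
Tool frame: the origin (TCP) lies midway between the tips of the shut fingers; the grasp point (between the pads) lies 19 mm behind it (hold_point_z is the distance from the TCP to the grasp point, in m); y points along the fingers, z is the direction in which the jaws open and shut, and the axes are right-handed (so a half turn about y gives the same grasp; the last joint's range is limited). The gripper opens to 94 mm and grips with 3 to 60 N. Pads are 16 mm wide; open, the fingers measure 119 mm over their backs; the gripper's body (75 mm by 177 mm) begins 78 mm behind the grasp point.
Start: joints at [1.092, 0.3, 1.521, -0, 1.321, -0.067], TCP at [0.22, 0.504, 0.178] pointing down, gripper open.
Joint ranges: [-3.03, 3.03], [-0.79, 2.21], [0.23, 2.52], [-1.04, 4.18], [0, 3.07], [-2.55, 2.55]. Speed limits (rad/s): [2.22, 2.22, 2.57, 3.14, 3.14, 3.14].

## Interface

Orientations are given as a rotation vector (axis times angle).
In Python, from cell import * gives the robot as it stands. The module is installed in compiled form; this text tells all that it offers.
- The arm moves only by the tool step_arm, never from a script. Its argument "targets" is a list of rows, each a list of 3 entries, a list of its own where there are three numbers: the shift along the tool's x, y, z in mm, then the turn about the tool's y in degrees, then the closure, from -1 (fully open) to 1 (shut). A call has 1 to 8 rows; each row shifts and turns the commanded pose from where the row before left it, along the tool's axes as they then stand; what a row does not reach is not made up. A row lasts 1/8 s, in which the tool goes at most 62.5 mm and 10.7 degrees, less where a joint would pass 70% of its speed; a pose out of reach is approached as far as the arm can. A call with a gripper value outside its range is refused whole. The fingers move at their own pace and stop on an object; the grip force is fixed at half the most. Time passes only in rows, so rows that do not move let the fingers close. It gives the time, the measured TCP pose, the force and the opening at its end, in the units of the state.
- get_obs(): the state, without advancing time (a new reading comes with each control period).
- get_image(name): name is "side" or "top"; returns a dict with "image" (420x560x3 uint8, red, green, blue), "vertical_fov" (degrees; the focal length in pixels is half the picture's height over the tangent of half this angle, whatever the lens; pixels are square), "cx", "cy" (the principal point, pixels), "dist_coeffs" ([k1, k2, p1, p2, k3] as OpenCV has them; the pictures are not rectified), "rvec" (rotation vector, rad) and "tvec" (3), from world to camera coordinates, as OpenCV has them. Camera axes: x right, y down, z forward; pixel columns grow to the right and rows downward; lengths in m; the calibration is good to about 2 mm. A picture is of the moment at which its call begins. There is no depth.
- finish_job(): hands the job in, once; it reports no verdict.
The state is a dict: "t": time; "qpos": joint angles; "joint_velocities": joint speeds; "tau": joint torques, N m; "tool_pos": TCP position; "ee_rot": TCP orientation; "contact_force": force on the tool from outside, world axes, zero at the start; "torque": the same for the moment, N m; "opening": opening from 0.0 (shut) to 1.0 (fully open).
Only numpy, scipy, OpenCV 4.12 (cv2) and the standard library are available. Lean on these libraries where they do the work, as an engineer would, in place of code of your own. Each camera call takes 0.05 s, during which the arm holds its last target. There are 200 camera calls.

## Working session

There is one attempt and no reset: what is moved stays moved. The work goes in short steps, Python scripts to look and compute and a tool call to move; the robot and the scene stay as the last step left them, time stands still between calls to the robot, and variables do not carry over. Pictures are saved under pics/ and viewed, about 8 in all and at most 12, crops included, and the job is handed in when it is done.

Besides the shell and the picture viewer there is one more tool, called after "Emit:" by a JSON object that holds its "api" and its "payload", one argument or row to a line. step_arm: Moves the arm, as the interface text tells. Its arguments: {"type":"object","properties":{"targets":{"type":"array","items":{"type":"array"}}},"required":["targets"]}

```bash
mkdir -p pics
cat > h.py <<'E'
from cell import *
import numpy as np, cv2
from scipy.spatial.transform import Rotation as R
def snap(n,f):
    d=get_image(n); cv2.imwrite('pics/'+f,d['image'][:,:,::-1]); return d
def K(d):
    f=d['image'].shape[0]/2/np.tan(np.radians(d['vertical_fov'])/2)
    return np.array([[f,0,d['cx']],[0,f,d['cy']],[0,0,1.]])
def ray(d,uv):
    p=cv2.undistortPoints(np.array([[uv]],float),K(d),np.array(d['dist_coeffs']))[0,0]
    r=cv2.Rodrigues(np.array(d['rvec'],float))[0]
    return -r.T@np.array(d['tvec']), r.T@np.array([p[0],p[1],1])
def onz(d,uv,z):
    o,v=ray(d,uv); return o+v*(z-o[2])/v[2]
def proj(d,P):
    return cv2.projectPoints(np.array(P,float).reshape(-1,3),np.array(d['rvec'],float),np.array(d['tvec'],float),K(d),np.array(d['dist_coeffs']))[0][:,0]
E
python3 - <<'E'
from h import *
for n in('top','side'):
    d=snap(n,n+'0.png'); o,v=ray(d,(280,210)); print(n,o,v)
s=get_obs(); print(s); print(R.from_rotvec(s['ee_rot']).as_matrix().round(3))
E
```

```text
top [0.4667993  0.00647342 0.83762722] [ 0.14496854  0.00632717 -0.98944289]
side [0.2052131  0.41580157 0.73046347] [ 0.44791188 -0.48360033 -0.75204053]
{'t': 0.1, 'qpos': array([ 1.09242465e+00,  3.00394796e-01,  1.52150392e+00, -1.11609828e-06,
        1.32074431e+00, -6.65970459e-02]), 'joint_velocities': array([ 0.00041623, -0.0011953 , -0.00396468,  0.00029783, -0.00223207,
        0.00017268]), 'tau': array([ 6.65249881e-04, -5.32644331e+01, -3.53281903e+01,  7.09518045e-02,
        2.34580290e-02, -9.16259683e-05]), 'tool_pos': array([0.22000678, 0.50378556, 0.17756085]), 'ee_rot': array([-1.54757166,  0.3232605 , -0.32281547]), 'contact_force': array([ 0.14768872,  0.97890207, -1.26162606]), 'torque': array([ 0.00648401, -0.02506931, -0.00578158]), 'opening': 1.0003942399981842}
[[ 0.916 -0.     0.4  ]
 [-0.4   -0.001  0.916]
 [-0.    -1.    -0.001]]
```

View pics/top0.png

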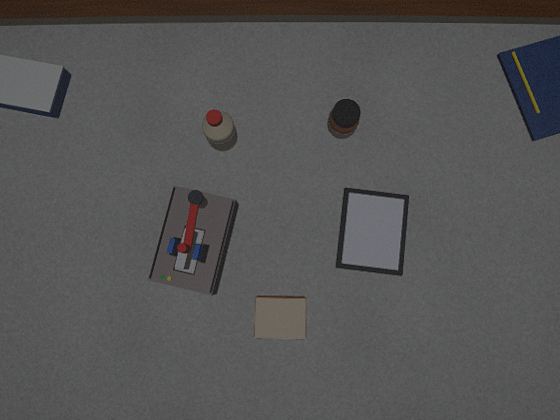

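View pics/side0.png

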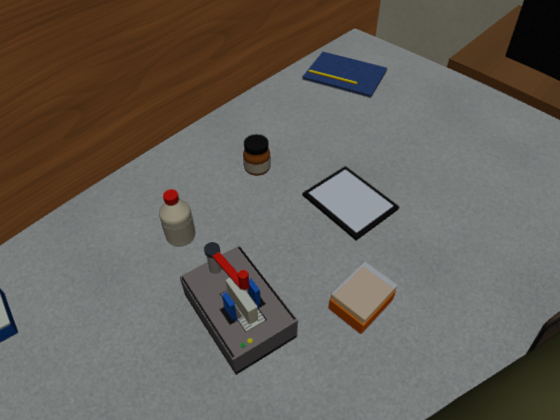

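Top view: dock about (195,240) with the hinge post at (196,198), knob at (183,247), pad at (373,231), bottle (218,128), jar (344,118), tip box (280,317). Side view shows the same, with the knob at (243,280). Next I measure these.

Run:
```python
from h import *
d=get_image('top'); im=d['image']; s=get_image('side'); si=s['image']
def hsv(i): return cv2.cvtColor(i,cv2.COLOR_RGB2HSV)
def blobs(m,mn=12):
    n,l,st,c=cv2.connectedComponentsWithStats(m.astype(np.uint8)); return [(c[i].round(1).tolist(),int(st[i,4]),st[i,:4].tolist()) for i in range(1,n) if st[i,4]>=mn]
for n,i in(('top',im),('side',si)):
    h=hsv(i); H,S,V=h[...,0],h[...,1],h[...,2]
    red=((H<6)|(H>174))&(S>150)&(V>70); blue=(H>100)&(H<125)&(S>130)&(V>50)
    print(n,'red',blobs(red)); print(' blue',blobs(blue))
h=hsv(im)
# pad
g=im.astype(int).sum(2)/3
m=np.zeros(g.shape,np.uint8); m[175:290,325:420]=(g[175:290,325:420]>115)
c=max(cv2.findContours(m,0,2)[0],key=cv2.contourArea); r=cv2.minAreaRect(c); print('pad',r)
B=np.array([onz(d,p,.01)[:2] for p in cv2.boxPoints(r)]); print(B.round(3),B.mean(0))
cr=cv2.resize(im[175:305,135:250],None,fx=5,fy=5,interpolation=cv2.INTER_CUBIC)
cr=np.clip(cr.astype(float)*1.8,0,255).astype(np.uint8)
cv2.imwrite('pics/crop0.png',cv2.resize(cr,None,fx=.92,fy=.92)[:,:,::-1])
for nm,p,z in(('bottlecap',(214,118),.12),('jarcap',(346,112),.075),('tip',(280,317),.053)): print(nm,onz(d,p,z))
```

```text
top red [([213.3, 116.5], 168, [206, 110, 15, 14]), ([188.9, 228.4], 377, [177, 204, 21, 49])]
 blue [([542.3, 69.2], 1035, [508, 37, 52, 77]), ([533.0, 48.1], 19, [531, 44, 7, 10]), ([502.4, 55.2], 20, [500, 52, 6, 9]), ([518.6, 77.1], 60, [509, 61, 18, 35]), ([530.2, 103.3], 25, [527, 95, 8, 18]), ([546.4, 106.6], 20, [543, 103, 8, 8]), ([556.6, 115.8], 12, [554, 113, 6, 6]), ([170.7, 245.3], 70, [167, 238, 8, 16]), ([196.0, 251.1], 70, [193, 244, 7, 15])]
side red [([170.3, 196.7], 185, [163, 189, 15, 16]), ([232.2, 271.1], 466, [212, 252, 36, 38])]
 blue [([347.2, 72.6], 1812, [303, 52, 83, 43]), ([254.2, 291.9], 187, [248, 279, 13, 30]), ([229.4, 305.9], 223, [222, 292, 15, 29]), ([6.7, 332.0], 171, [0, 324, 17, 18])]
pad ((373.5853576660156, 230.76832580566406), (53.5370979309082, 71.16622161865234), 4.969740867614746)
[[ 0.483 -0.112]
 [ 0.622 -0.127]
 [ 0.613 -0.233]
 [ 0.473 -0.215]] [ 0.54770915 -0.17166304]
bottlecap [0.7362814  0.12778361 0.12      ]
jarcap [ 0.76493751 -0.11277222  0.075     ]
tip [0.38670542 0.01139707 0.053     ]
```

View pics/crop0.png

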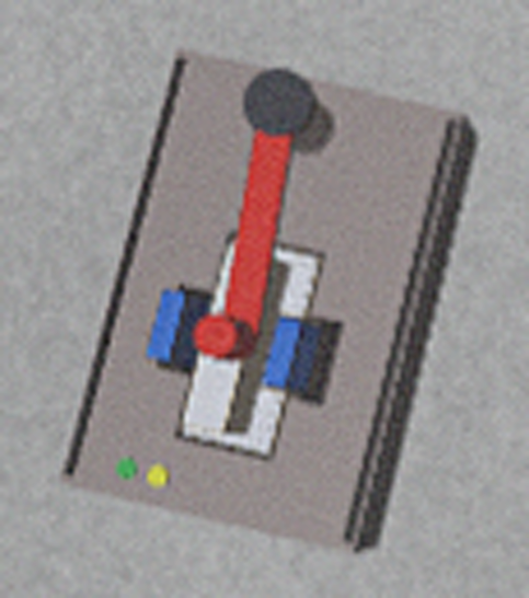

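The crop shows the dock's top face corners, the two blue paddle tops (left and right of the fin) and the red knob at (217,335) in the crop, over the cassette.

Run:
```python
from h import *
d=get_image('top')
cp=lambda x,y:(135+x/4.6-.4,175+y/4.6-.4)
C=np.array([onz(d,cp(*p),.06)[:2] for p in((178,50),(455,115),(355,546),(65,478))]); TL,TR,BR,BL=C
print('corners',C.round(4),'len',np.linalg.norm(TL-BL),np.linalg.norm(TR-BR),'wid',np.linalg.norm(TL-TR),np.linalg.norm(BL-BR))
ex=(TL-BL+TR-BR);ax=np.arctan2(ex[1],ex[0]); ey=(TL-TR+BL-BR); print('yaw',np.degrees(ax),np.degrees(np.arctan2(-ey[0],ey[1])))
L=onz(d,(170.7,245.3),.106);Rr=onz(d,(196,251.1),.106); e=L-Rr
print('grip',(L+Rr)/2,'sep',np.linalg.norm(e),'yaw',np.degrees(np.arctan2(-e[0],e[1])))
u=np.array([np.cos(ax),np.sin(ax)]); print('dock org from corners',C.mean(0)-.02*u)
hg=onz(d,cp(279,100),.15);k=onz(d,cp(215,333),.15); print('hinge',hg,'knob',k,np.linalg.norm(hg-k), np.degrees(np.arctan2(*(hg-k)[1::-1])))
# pad from plate outline
ctr=onz(d,(373.6,230.8),.01); print('pad',ctr)
```

```text
corners [[0.6272 0.211 ]
 [0.6003 0.0978]
 [0.4291 0.1343]
 [0.4552 0.2496]] len 0.17623823171727038 0.17503477287743463 wid 0.11632708958227676 0.11817439935184633
yaw -12.350303608145149 -13.054637702523967
grip [0.50762353 0.17748413 0.106     ] sep 0.045121939085906435 yaw -12.69652762775819
dock org from corners [0.50839712 0.17742444]
hinge [0.5903165  0.15032606 0.15      ] knob [0.50711256 0.17049345 0.15      ] 0.08561318922141115 -13.624870814802973
pad [ 0.54683035 -0.17151028  0.01      ]
```

Dock origin is about (0.508, 0.177) with yaw -12.6°. The knob is about (0.507, 0.170), which puts the keeper near 0.08 rad. The pad is about (0.547, -0.171). I'll move above the knob and then turn the jaws along the swing tangent.

Emit:
{"api": "step_arm", "payload": {
  "targets": [
    [[49.5, 0, -24], 0, 0.36],
    [[49.5, 0, -24], 0, 0.36],
    [[49.5, 0, -24], 0, 0.36],
    [[49.5, 0, -24], 0, 0.36],
    [[49.5, 0, -24], 0, 0.36],
    [[49.5, 0, -24], 0, 0.36],
    [[49.5, 0, -24], 0, 0.36],
    [[49.5, 0, -24], 0, 0.36]
  ]
}}

```text
t: 1.25
tool_pos: [0.5072, 0.168, 0.1781]
ee_rot: [-1.546, 0.323, -0.323]
contact_force: [0.1, 0.4, 0.3]
opening: 0.324
```

Emit:
{"api": "step_arm", "payload": {
  "targets": [
    [[0, 0, 0], 10.3, 0.36],
    [[0, 0, 0], 10.3, 0.36],
    [[0, 0, 0], 10.3, 0.36],
    [[0, 0, 0], 10.3, 0.36],
    [[0, 0, 0], 10.3, 0.36],
    [[0, 0, 0], 10.3, 0.36],
    [[0, 0, 0], 10.3, 0.36],
    [[0, 0, 0], 10.3, 0.36]
  ]
}}

```text
t: 2.25
tool_pos: [0.5061, 0.1695, 0.1779]
ee_rot: [-1.061, 1.416, -1.416]
contact_force: [-0.2, 0.3, 0.4]
opening: 0.318
```

Emit:
{"api": "step_arm", "payload": {
  "targets": [
    [[0, 0, 0], 10.3, 0.36],
    [[0, 0, 0], 10.3, 0.36],
    [[0, 0, 0], 10.3, 0.36],
    [[0, 0, 0], 10.3, 0.36],
    [[0, 0, 0], 10.3, 0.36],
    [[0, 0, 0], 10.3, 0.36],
    [[0, 0, 0], 10.3, 0.36],
    [[0, 0, 0], 10.3, 0.36]
  ]
}}

```text
t: 3.25
tool_pos: [0.5061, 0.1695, 0.178]
ee_rot: [-0.163, -2.142, 2.142]
contact_force: [-0.4, -0.3, -0.4]
opening: 0.318
```

```bash
cat >> h.py <<'E'
def st():
    s=get_obs(); M=R.from_rotvec(s['ee_rot']).as_matrix(); z=M[:,2]
    print('t',s['t'],'p',s['tool_pos'].round(4),'jaw',np.degrees(np.arctan2(z[1],z[0])).round(2),'F',s['contact_force'].round(1),'op',round(s['opening']*94,1),'q6',s['qpos'][5].round(2)); return s,M
def rows(M,p0,W):
    """W: list of (xyz, jawdeg); prints tool-axis shift mm & turn deg"""
    M=M.copy();p=np.array(p0,float)
    for P,j in W:
        z=M[:,2]; c=np.degrees(np.arctan2(z[1],z[0])); t=-((j-c+180)%360-180)
        print((M.T@(np.array(P)-p)*1000).round(1).tolist(),round(t,1)); M=M@R.from_rotvec([0,np.radians(t),0]).as_matrix(); p=np.array(P,float)
E
python3 - <<'E'
from h import *
s,M=st(); rows(M,s['tool_pos'],[((.507,.1705,.178),-98),((.507,.1705,.123),-98)])
d=snap('side','s1.png'); x=d['image'][180:340,140:300]; cv2.imwrite('pics/s1c.png',cv2.resize(x,None,fx=3.6,fy=3.6,interpolation=2)[:,:,::-1])
E
```

```text
t 3.25 p [0.5061 0.1695 0.178 ] jaw -98.73 F [-0.4 -0.3 -0.4] op 29.9 q6 1.98
[-0.7, -0.0, -1.1] -0.7
[-0.0, 55.0, -0.0] -0.0
```

View pics/s1c.png

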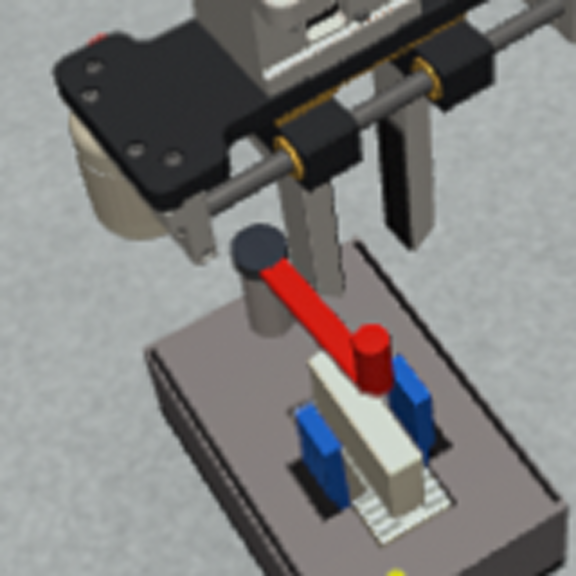

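The fingers are open about 30 mm, straddling above the knob; tips at roughly (229,259) and (255,248), knob top at (243,273). I'll check this by projection.

Run:
```python
from h import *
d=get_image('side')
print(proj(d,[[.5061,.1695,.178],[.507,.1705,.150],[.507,.1705,.1325]]))
hs=cv2.cvtColor(d['image'],cv2.COLOR_RGB2HSV); kx=onz(d,(140+372/3.6,180+338/3.6),.15); print('knob top by side',kx)
h=np.array([.596,.1578]); s,M=st()
W=[(( .507,.1705,.178),-98),((.507,.1705,.124),-98)]
for a in np.radians(np.linspace(172,268,17)): W.append(((*(h+.09*np.array([np.cos(a),np.sin(a)])),.124),np.degrees(a)-270))
rows(M,s['tool_pos'],W)
```

```text
[[242.57063444 262.1499262 ]
 [242.81654011 273.10767695]
 [243.5236953  279.5706062 ]]
knob top by side [0.50545849 0.17094068 0.15      ]
t 3.35 p [0.5061 0.1695 0.1779] jaw -98.53 F [-0.2  0.7  0.9] op 29.7 q6 1.97
[-0.7, -0.1, -1.1] -0.5
[-0.0, 54.0, -0.0] -0.0
[0.1, 0.0, 0.2] -0.0
[-0.5, 0.0, 9.4] -6.0
[-0.5, 0.0, 9.4] -6.0
[-0.5, 0.0, 9.4] -6.0
[-0.5, 0.0, 9.4] -6.0
[-0.5, -0.0, 9.4] -6.0
[-0.5, -0.0, 9.4] -6.0
[-0.5, -0.0, 9.4] -6.0
[-0.5, -0.0, 9.4] -6.0
[-0.5, -0.0, 9.4] -6.0
[-0.5, -0.0, 9.4] -6.0
[-0.5, -0.0, 9.4] -6.0
[-0.5, -0.0, 9.4] -6.0
[-0.5, -0.0, 9.4] -6.0
[-0.5, -0.0, 9.4] -6.0
[-0.5, -0.0, 9.4] -6.0
[-0.5, -0.0, 9.4] -6.0
```

The knob agrees between the two views. I'll lower over it and swing.

Emit:
{"api": "step_arm", "payload": {
  "targets": [
    [[-1, 18, -1], 0, 0.36],
    [[0, 18, 0], 0, 0.36],
    [[0, 18, 0], 0, 0.36],
    [[0, 0, 0], 0, 0.36]
  ]
}}

```text
t: 3.85
tool_pos: [0.5067, 0.1702, 0.1231]
ee_rot: [-0.151, -2.145, 2.147]
contact_force: [0.1, 0.4, 0.4]
opening: 0.321
```

Emit:
{"api": "step_arm", "payload": {
  "targets": [
    [[-0.5, 0, 9.4], -6, 0.36],
    [[-0.5, 0, 9.4], -6, 0.36],
    [[-0.5, 0, 9.4], -6, 0.36],
    [[-0.5, 0, 9.4], -6, 0.36]
  ]
}}

```text
t: 4.35
tool_pos: [0.5101, 0.1329, 0.1251]
ee_rot: [-0.289, 2.072, -2.072]
contact_force: [0.1, 0.0, 0.7]
opening: 0.318
```

Emit:
{"api": "step_arm", "payload": {
  "targets": [
    [[-0.5, 0, 9.4], -6, 0.36],
    [[-0.5, 0, 9.4], -6, 0.36],
    [[-0.5, 0, 9.4], -6, 0.36],
    [[-0.5, 0, 9.4], -6, 0.36],
    [[-0.5, 0, 9.4], -6, 0.36],
    [[-0.5, 0, 9.4], -6, 0.36],
    [[-0.5, 0, 9.4], -6, 0.36],
    [[-0.5, 0, 9.4], -6, 0.36]
  ]
}}

```text
t: 5.35
tool_pos: [0.557, 0.0766, 0.1251]
ee_rot: [-0.958, 1.535, -1.536]
contact_force: [0.1, -0.8, 0.5]
opening: 0.32
```

Emit:
{"api": "step_arm", "payload": {
  "targets": [
    [[-0.5, 0, 9.4], -6, 0.36],
    [[-0.5, 0, 9.4], -6, 0.36],
    [[-0.5, 0, 9.4], -6, 0.36],
    [[-0.5, 0, 9.4], -6, 0.36],
    [[0, 0, 0], 0, 0.36],
    [[0, 0, 0], 0, 0.36]
  ]
}}

```text
t: 6.1
tool_pos: [0.5925, 0.0675, 0.1244]
ee_rot: [-1.188, 1.241, -1.241]
contact_force: [-0.1, 0.2, 0.3]
opening: 0.322
```

Emit:
{"api": "step_arm", "payload": {
  "targets": [
    [[0, -30, 0], 0, 0.36],
    [[0, -30, 0], 0, 0.36],
    [[0, 0, 0], 0, -1]
  ]
}}

```text
t: 6.48
tool_pos: [0.5933, 0.0676, 0.1866]
ee_rot: [-1.185, 1.238, -1.242]
contact_force: [-0.7, 0.3, 0.2]
opening: 0.393
```

Run:
```python
from h import *
s,M=st(); p=s['tool_pos']; g=(.508,.1775)
rows(M,p,[((*g,.184),-12.6+90),((*g,.07),77.4)]); print('alt'); rows(M,p,[((*g,.184),-102.6)])
```

```text
t 6.475 p [0.5933 0.0676 0.1866] jaw -2.44 F [-0.7  0.3  0.2] op 36.9 q6 0.09
[-106.1, 2.2, -89.9] -79.8
[-0.5, 114.0, -0.1] 0.0
alt
[-106.1, 2.2, -89.9] 100.2
```

Emit:
{"api": "step_arm", "payload": {
  "targets": [
    [[-26.5, 0, -22.5], 0, -1],
    [[-26.5, 0, -22.5], 0, -1],
    [[-26.5, 0, -22.5], 0, -1],
    [[-26.5, 0, -22.5], 0, -1]
  ]
}}

```text
t: 6.98
tool_pos: [0.5058, 0.1778, 0.1831]
ee_rot: [-1.19, 1.241, -1.24]
contact_force: [0.7, 0.4, -0.7]
opening: 0.815
```

Emit:
{"api": "step_arm", "payload": {
  "targets": [
    [[0, 0, 0], -10, -1],
    [[0, 0, 0], -10, -1],
    [[0, 0, 0], -10, -1],
    [[0, 0, 0], -10, -1],
    [[0, 0, 0], -10, -1],
    [[0, 0, 0], -10, -1],
    [[0, 0, 0], -10, -1],
    [[0, 0, 0], -10, -1]
  ]
}}

```text
t: 7.98
tool_pos: [0.5065, 0.1771, 0.183]
ee_rot: [-1.565, 0.167, -0.165]
contact_force: [-0.1, -0.4, 0.3]
opening: 0.999
```

Run:
```python
from h import *
s,M=st(); g=(.508,.1775)
rows(M,s['tool_pos'],[((*g,.184),77.4),((*g,.07),77.4)])
d=snap('side','s2.png'); x=d['image'][180:340,140:300]; cv2.imwrite('pics/s2c.png',cv2.resize(x,None,fx=3.6,fy=3.6,interpolation=2)[:,:,::-1])
h=cv2.cvtColor(d['image'],cv2.COLOR_RGB2HSV)
m=((h[...,0]>100)&(h[...,0]<125)&(h[...,1]>130)&(h[...,2]>50)).astype(np.uint8); m[:250]=0
n,l,S,c=cv2.connectedComponentsWithStats(m); print([(c[i],S[i]) for i in range(1,n) if S[i,4]>20])
y=np.array([.219,.976,0])
for sg in(1,-1):print(proj(d,[np.array([.508,.1775,.085])+sg*.027*y,np.array([.508,.1775,.106])+sg*.027*y]))
```

```text
t 7.975 p [0.5065 0.1771 0.183 ] jaw 77.89 F [-0.1 -0.4  0.3] op 93.9 q6 -1.09
[1.3, -1.0, 0.7] 0.5
[0.1, 114.0, 0.1] 0.0
[(array([254.32828283, 292.33333333]), array([248, 279,  13,  30, 198], dtype=int32)), (array([  7.19503546, 323.33333333]), array([  0, 290,  17,  52, 282], dtype=int32)), (array([229.30735931, 306.19480519]), array([222, 292,  15,  29, 231], dtype=int32))]
[[226.96946332 306.75202075]
 [225.75941042 299.88662237]]
[[256.12404227 290.06458324]
 [255.60013907 282.97959762]]
```

View pics/s2c.png

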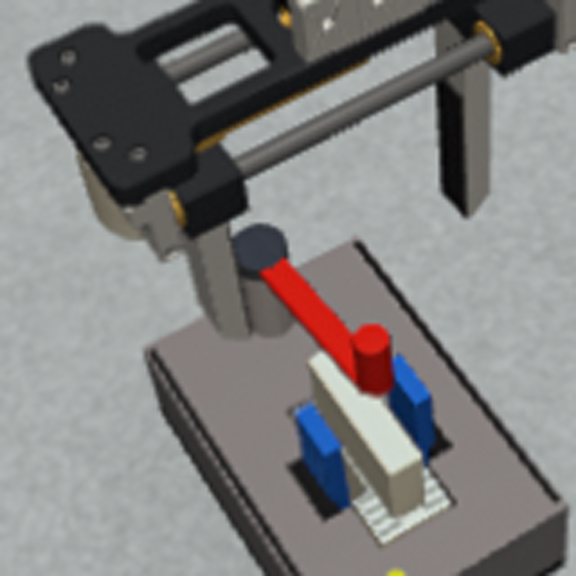

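The picture shows that the keeper has NOT moved: the knob is still at crop (372,340), and the fingers look higher and further off than the reported TCP suggests. I'll compare the predicted finger corners with the ones seen.

Run:
```python
from h import *
d=get_image('side'); s,M=st(); p=s['tool_pos']; 
for sg in(1,-1):
  for a in(.047,.0595):
    for w in(-.008,.008):
      P=p+sg*a*M[:,2]+w*M[:,0]; q=proj(d,[P])[0]; print(sg,a,w,((q-[140,180])*3.6).round())
q=proj(d,[p]); print('tcp',((q-[140,180])*3.6).round())
# seen left tip bottom & right tip bottom: rays at z
for c in((232,338),(468,217)):
  for z in(.183,.2,.22): print(c,z,onz(d,(140+c[0]/3.6,180+c[1]/3.6),z).round(3))
t=snap('top','t2.png'); print(proj(t,[p,p+.053*M[:,2],p-.053*M[:,2]]))
cr=t['image'][100:340,80:340]; cv2.imwrite('pics/t2c.png',np.clip(cv2.resize(cr,None,fx=2.4,fy=2.4,interpolation=2)[:,:,::-1]*1.6,0,255))
```

```text
t 8.075 p [0.5066 0.1771 0.1831] jaw 77.71 F [ 0.3 -0.7 -0.3] op 93.6 q6 -1.09
1 0.047 -0.008 [260. 371.]
1 0.047 0.008 [239. 342.]
1 0.0595 -0.008 [231. 387.]
1 0.0595 0.008 [211. 357.]
-1 0.047 -0.008 [464. 257.]
-1 0.047 0.008 [442. 231.]
-1 0.0595 -0.008 [490. 243.]
-1 0.0595 0.008 [468. 217.]
tcp [[354. 299.]]
(232, 338) 0.183 [0.528 0.222 0.183]
(232, 338) 0.2 [0.518 0.228 0.2  ]
(232, 338) 0.22 [0.506 0.235 0.22 ]
(468, 217) 0.183 [0.502 0.117 0.183]
(468, 217) 0.2 [0.493 0.126 0.2  ]
(468, 217) 0.22 [0.482 0.137 0.22 ]
[[171.99981594 246.0621125 ]
 [138.98029685 238.71788575]
 [205.32510998 253.44608523]][ WARN:0@1.196] global loadsave.cpp:1063 imwrite_ Unsupported depth image for selected encoder is fallbacked to CV_8U.
```

View pics/t2c.png

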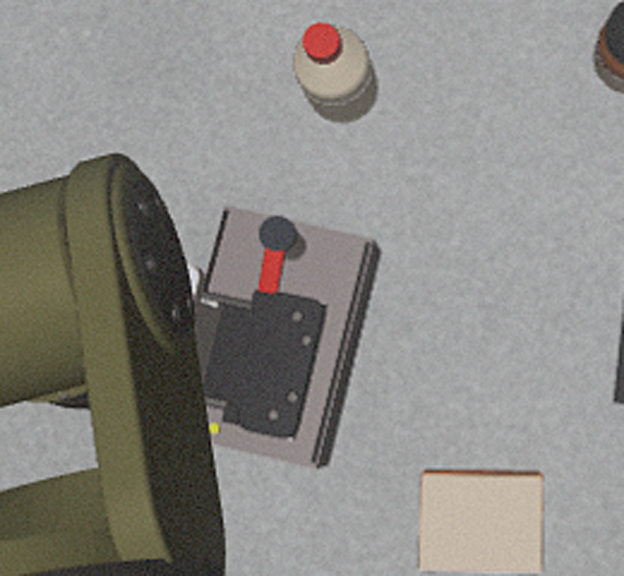

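In the top view the -y end plate of the gripper is at image (214,225)-(201,282), and the keeper is still over the cassette. In the side view the tips appear about 11 px higher than predicted, which suggests a real height offset of about 28 mm. I'll check whether it is height or horizontal shift.

Run:
```python
from h import *
t=get_image('top'); s,M=st(); p=s['tool_pos']; f=lambda q:((q-[80,100])*2.4).round()
for z in(.28,.30,.32,.34):
  P=np.array([p[0],p[1],z]); print(z,[f(q) for q in proj(t,[P-.0885*M[:,2]+w*M[:,0] for w in(.0375,-.0375)])])
```

```text
t 8.175 p [0.5068 0.1771 0.1835] jaw 77.35 F [ 0.1 -0.4 -0.7] op 94.2 q6 -1.08
0.28 [array([348., 308.]), array([315., 443.])]
0.3 [array([343., 304.]), array([309., 444.])]
0.32 [array([337., 300.]), array([302., 445.])]
0.34 [array([332., 296.]), array([294., 447.])]
```

The end plate has no horizontal shift along x and looks higher than predicted. So the tips are really about 28 mm higher than the reported TCP, and the first swing passed over the knob without touching it. I'll turn back, go lower and check.

Emit:
{"api": "step_arm", "payload": {
  "targets": [
    [[0, 0, -6], 10.3, 0.36],
    [[0, 0, 0], 10.3, 0.36],
    [[0, 0, 0], 10.3, 0.36],
    [[0, 0, 0], 10.3, 0.36],
    [[0, 0, 0], 10.3, 0.36],
    [[0, 0, 0], 10.3, 0.36],
    [[0, 0, 0], 10.3, 0.36],
    [[0, 0, 0], 10.3, 0.36]
  ]
}}

```text
t: 9.18
tool_pos: [0.5056, 0.1713, 0.1837]
ee_rot: [-1.164, 1.278, -1.278]
contact_force: [0.1, -0.2, 0.7]
opening: 0.321
```

Emit:
{"api": "step_arm", "payload": {
  "targets": [
    [[0, 0, 0], 10.3, 0.36],
    [[0, 0, 0], 10.3, 0.36],
    [[0, 0, 0], 10.3, 0.36],
    [[0, 0, 0], 10.3, 0.36],
    [[0, 0, 0], 10.3, 0.36],
    [[0, 0, 0], 10.3, 0.36],
    [[0, 0, 0], 10.3, 0.36],
    [[0, 0, 0], 10.3, 0.36]
  ]
}}

```text
t: 10.18
tool_pos: [0.5056, 0.1713, 0.1837]
ee_rot: [-0.043, 2.202, -2.202]
contact_force: [0.3, -0.0, -0.6]
opening: 0.322
```

Emit:
{"api": "step_arm", "payload": {
  "targets": [
    [[0, 0, 0], 10.3, 0.36],
    [[0, 20, 0], 0, 0.36],
    [[0, 20, 0], 0, 0.36],
    [[0, 20, 0], 0, 0.36],
    [[0, 0, 0], 0, 0.36]
  ]
}}

```text
t: 10.8
tool_pos: [0.505, 0.1711, 0.1227]
ee_rot: [-0.141, -2.15, 2.152]
contact_force: [0.4, -0.2, 0.4]
opening: 0.315
```

Run:
```python
from h import *
s,M=st(); rows(M,s['tool_pos'],[((.5065,.1707,.124),-98)])
d=snap('side','s3.png'); x=d['image'][200:330,170:300]; cv2.imwrite('pics/s3c.png',cv2.resize(x,None,fx=4.4,fy=4.4,interpolation=2)[:,:,::-1])
```

```text
t 10.8 p [0.505  0.1711 0.1227] jaw -97.67 F [ 0.4 -0.2  0.4] op 29.6 q6 1.96
[-1.6, -1.3, 0.2] 0.3
```

View pics/s3c.png

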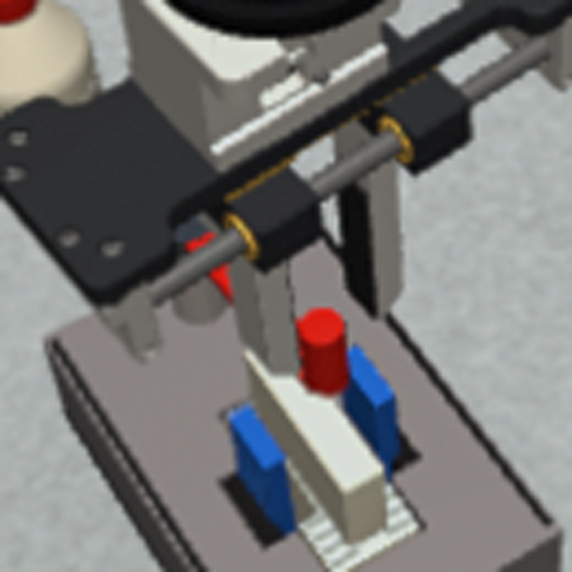

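The finger tips appear level with the knob's top (left tip at crop (285,370), knob top (322,322)), which fits a height offset of about 28 mm. I'll lower another 26 mm, gently, watching the force.

Emit:
{"api": "step_arm", "payload": {
  "targets": [
    [[-1.5, 5, 0], 0, 0.36],
    [[0, 5, 0], 0, 0.36],
    [[0, 3, 0], 0, 0.36]
  ]
}}

```text
t: 11.22
tool_pos: [0.5073, 0.1711, 0.1108]
ee_rot: [-0.141, -2.154, 2.154]
contact_force: [-0.1, 0.0, -0.7]
opening: 0.319
```

Emit:
{"api": "step_arm", "payload": {
  "targets": [
    [[0, 4, 0], 0, 0.36],
    [[0, 4, 0], 0, 0.36],
    [[0, 3, 0], 0, 0.36],
    [[0, 0, 0], 0, 0.36]
  ]
}}

```text
t: 11.72
tool_pos: [0.5072, 0.1711, 0.0998]
ee_rot: [-0.141, -2.153, 2.154]
contact_force: [0.0, 0.2, 0.3]
opening: 0.321
```

Emit:
{"api": "step_arm", "payload": {
  "targets": [
    [[-0.5, 0, 9.4], -6, 0.36],
    [[-0.5, 0, 9.4], -6, 0.36],
    [[-0.5, 0, 9.4], -6, 0.36]
  ]
}}

```text
t: 12.1
tool_pos: [0.508, 0.1428, 0.1002]
ee_rot: [-0.199, 2.124, -2.123]
contact_force: [0.5, -0.2, 0.3]
opening: 0.318
```

Run:
```python
from h import *
st()
d=snap('side','s4.png'); x=d['image'][200:330,170:300]; cv2.imwrite('pics/s4c.png',cv2.resize(x,None,fx=4.4,fy=4.4,interpolation=2)[:,:,::-1])
```

```text
t 12.1 p [0.508  0.1428 0.1002] jaw -79.29 F [ 0.5 -0.2  0.3] op 29.9 q6 1.59
```

View pics/s4c.png

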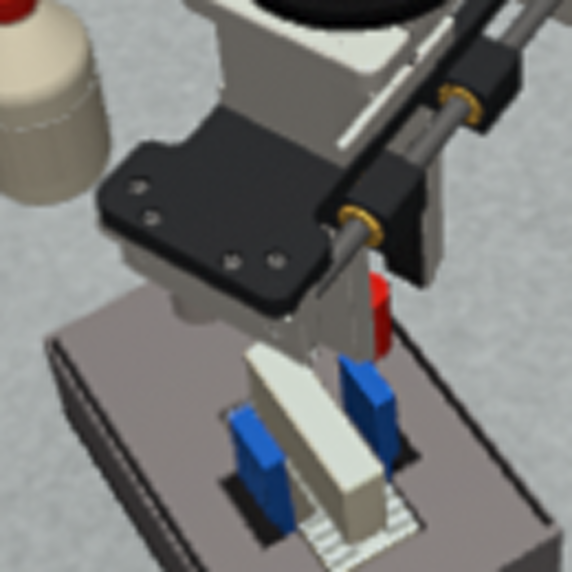

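The knob is now caged between the fingers at crop (378,310), away from the cassette. I'll continue the arc.

Emit:
{"api": "step_arm", "payload": {
  "targets": [
    [[-0.5, 0, 9.4], -6, 0.36],
    [[-0.5, 0, 9.4], -6, 0.36],
    [[-0.5, 0, 9.4], -6, 0.36],
    [[-0.5, 0, 9.4], -6, 0.36],
    [[-0.5, 0, 9.4], -6, 0.36],
    [[-0.5, 0, 9.4], -6, 0.36],
    [[-0.5, 0, 9.4], -6, 0.36],
    [[-0.5, 0, 9.4], -6, 0.36]
  ]
}}

```text
t: 13.15
tool_pos: [0.5497, 0.0827, 0.1001]
ee_rot: [-0.898, 1.6, -1.6]
contact_force: [-1.3, 0.1, 0.7]
opening: 0.318
```

Emit:
{"api": "step_arm", "payload": {
  "targets": [
    [[-0.5, 0, 9.4], -6, 0.36],
    [[-0.5, 0, 9.4], -6, 0.36],
    [[-0.5, 0, 9.4], -6, 0.36],
    [[-0.5, 0, 9.4], -6, 0.36],
    [[-0.5, 0, 9.4], -6, 0.36],
    [[0, 0, 0], 0, 0.36],
    [[0, 0, 0], 0, 0.36]
  ]
}}

```text
t: 14.02
tool_pos: [0.594, 0.0697, 0.1]
ee_rot: [-1.195, 1.231, -1.231]
contact_force: [-0.5, -0.3, -0.4]
opening: 0.32
```

Emit:
{"api": "step_arm", "payload": {
  "targets": [
    [[0, -30, 0], 0, 0.36],
    [[0, -30, 0], 0, 0.36],
    [[0, -30, 0], 0, 0.36],
    [[0, 0, 0], 0, -1]
  ]
}}

```text
t: 14.52
tool_pos: [0.5949, 0.0697, 0.1923]
ee_rot: [-1.193, 1.227, -1.231]
contact_force: [0.0, 0.4, 0.0]
opening: 0.392
```

Run:
```python
from h import *
s,M=st(); rows(M,s['tool_pos'],[((.508,.1775,.18),77.4)])
```

```text
t 14.525 p [0.5949 0.0697 0.1923] jaw -1.6 F [0.  0.4 0. ] op 36.9 q6 0.08
[-105.3, 12.0, -89.9] -79.0
```

Emit:
{"api": "step_arm", "payload": {
  "targets": [
    [[-26.5, 0, -22.5], 0, -1],
    [[-26.5, 0, -22.5], 0, -1],
    [[-26.5, 0, -22.5], 0, -1],
    [[-26, 0, -22.5], 0, -1]
  ]
}}

```text
t: 15.02
tool_pos: [0.5056, 0.178, 0.1888]
ee_rot: [-1.197, 1.23, -1.229]
contact_force: [0.5, -0.2, 0.5]
opening: 0.815
```

Emit:
{"api": "step_arm", "payload": {
  "targets": [
    [[0, 0, 0], -9.9, -1],
    [[0, 0, 0], -9.9, -1],
    [[0, 0, 0], -9.9, -1],
    [[0, 0, 0], -9.9, -1],
    [[0, 0, 0], -9.9, -1],
    [[0, 0, 0], -9.9, -1],
    [[0, 0, 0], -9.9, -1],
    [[0, 0, 0], -9.9, -1]
  ]
}}

```text
t: 16.02
tool_pos: [0.5064, 0.1773, 0.1887]
ee_rot: [-1.565, 0.166, -0.164]
contact_force: [0.1, -0.5, 0.1]
opening: 1.001
```

Run:
```python
from h import *
s,M=st(); g=(.508,.1775)
rows(M,s['tool_pos'],[((*g,.19),77.4),((*g,.042),77.4)])
d=snap('side','s5.png'); x=d['image'][170:350,140:320]; cv2.imwrite('pics/s5c.png',cv2.resize(x,None,fx=3.3,fy=3.3,interpolation=2)[:,:,::-1])
```

```text
t 16.025 p [0.5064 0.1773 0.1887] jaw 77.95 F [ 0.1 -0.5  0.1] op 94.1 q6 -1.09
[1.5, -1.3, 0.6] 0.5
[0.2, 148.0, 0.1] 0.0
```

View pics/s5c.png

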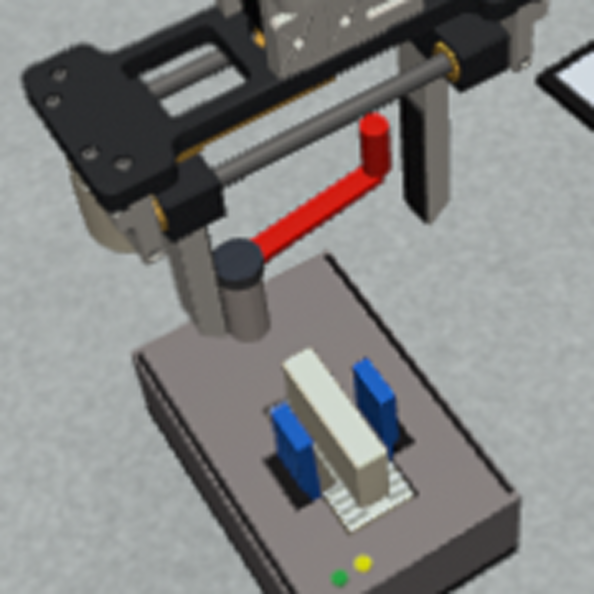

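The keeper is fully aside (knob at crop (375,140)) and the cassette and paddles are clear. I'll descend around the paddles.

Emit:
{"api": "step_arm", "payload": {
  "targets": [
    [[1.5, 20, 0.5], 0.5, -1],
    [[0, 20, 0], 0, -1],
    [[0, 20, 0], 0, -1],
    [[0, 20, 0], 0, -1],
    [[0, 20, 0], 0, -1],
    [[0, 15, 0], 0, -1],
    [[0, 10, 0], 0, -1],
    [[0, 0, 0], 0, -1]
  ]
}}

```text
t: 17.08
tool_pos: [0.5083, 0.1774, 0.0645]
ee_rot: [-1.564, 0.177, -0.175]
contact_force: [0.2, -0.2, 0.5]
opening: 0.999
```

Emit:
{"api": "step_arm", "payload": {
  "targets": [
    [[0, 6, 0], 0, -1],
    [[0, 6, 0], 0, -1],
    [[0, 4, 0], 0, -1],
    [[0, 3, 0], 0, -1],
    [[0, 0, 0], 0, -1]
  ]
}}

```text
t: 17.7
tool_pos: [0.5085, 0.1775, 0.0459]
ee_rot: [-1.564, 0.176, -0.175]
contact_force: [0.2, -0.6, 0.6]
opening: 1.0
```

Run:
```python
from h import *
s,M=st()
d=snap('side','s6.png'); x=d['image'][210:340,170:300]; cv2.imwrite('pics/s6c.png',cv2.resize(x,None,fx=4.4,fy=4.4,interpolation=2)[:,:,::-1])
```

```text
t 17.7 p [0.5085 0.1775 0.0459] jaw 77.2 F [ 0.2 -0.6  0.6] op 94.0 q6 -1.08
```

View pics/s6c.png

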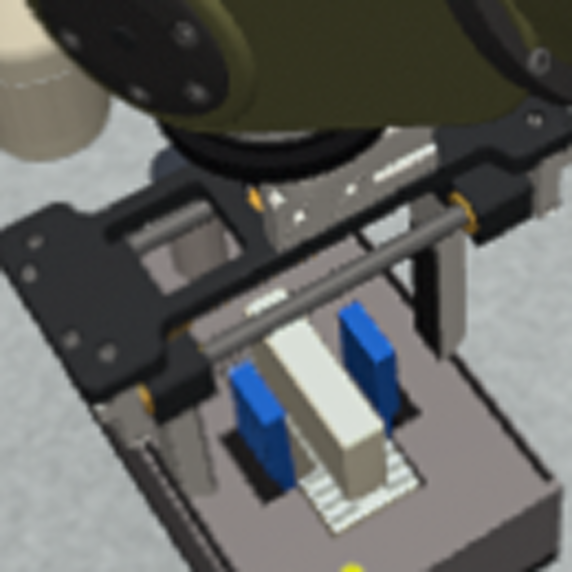

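The fingers straddle the paddles: left tip near crop (205,492), right tip near (443,357), no contact. I'll check tip height and centring numerically before closing.

Run:
```python
from h import *
d=get_image('side'); s,M=st(); p=s['tool_pos']; f=lambda q:((q-[170,210])*4.4).round()
for dz in(0,.02,.028,.035):
  P=p+[0,0,dz]; print(dz,'L',[f(q) for q in proj(d,[P+a*M[:,2]+w*M[:,0] for a,w in((.047,-.008),(.0595,-.008))])],'R',[f(q) for q in proj(d,[P+a*M[:,2]+w*M[:,0] for a,w in((-.047,-.008),(-.0595,-.008))])])
g=np.array([.508,.1775,0]);y=np.array([.219,.976,0]);x=np.array([.976,-.219,0])
print('paddle near outer top/foot pred L R',[f(q) for q in proj(d,[g+sg*.027*y-.013*x+[0,0,z] for sg in(1,-1) for z in(.106,.064)])])
```

```text
t 17.8 p [0.5086 0.1775 0.0462] jaw 77.2 F [-0.2  0.2  0.2] op 94.0 q6 -1.08
0 L [array([223., 520.]), array([193., 538.])] R [array([438., 395.]), array([465., 379.])]
0.02 L [array([217., 495.]), array([187., 512.])] R [array([437., 368.]), array([465., 351.])]
0.028 L [array([215., 484.]), array([184., 502.])] R [array([436., 356.]), array([465., 340.])]
0.035 L [array([213., 474.]), array([182., 492.])] R [array([436., 346.]), array([464., 330.])]
paddle near outer top/foot pred L R [array([265., 423.]), array([274., 481.]), array([397., 347.]), array([400., 407.])]
```

The height offset of 28 mm is confirmed (tips at about 74 mm). I'll go down 5 mm more, then pinch.

Emit:
{"api": "step_arm", "payload": {
  "targets": [
    [[0, 3, 0], 0, -1],
    [[0, 2, 0], 0, -0.1],
    [[0, 0, 0], 0, -0.1],
    [[0, 0, 0], 0, -0.1],
    [[0, 0, 0], 0, 0.1],
    [[0, 0, 0], 0, 0.1]
  ]
}}

```text
t: 18.55
tool_pos: [0.5086, 0.1775, 0.0412]
ee_rot: [-1.564, 0.175, -0.175]
contact_force: [-0.4, 0.4, 0.9]
opening: 0.506
```

Emit:
{"api": "step_arm", "payload": {
  "targets": [
    [[0, 0, 0], 0, 1],
    [[0, 0, 0], 0, 1],
    [[0, 0, 0], 0, 1],
    [[0, 0, 0], 0, 1],
    [[0, 0, 0], 0, 1],
    [[0, 0, 0], 0, 1]
  ]
}}

```text
t: 19.3
tool_pos: [0.5089, 0.1776, 0.0416]
ee_rot: [-1.563, 0.175, -0.176]
contact_force: [-2.1, -0.7, 6.9]
opening: 0.371
```

Opening stopped at 35 mm (38 expected, plausibly pad compliance). I'll lift slowly, watching the force.

Emit:
{"api": "step_arm", "payload": {
  "targets": [
    [[0, 0, 0], 0, 1],
    [[0, 0, 0], 0, 1],
    [[0, -2, 0], 0, 1],
    [[0, -2, 0], 0, 1]
  ]
}}

```text
t: 19.8
tool_pos: [0.5084, 0.1775, 0.0449]
ee_rot: [-1.564, 0.176, -0.175]
contact_force: [-0.3, -0.8, -1.1]
opening: 0.371
```

Emit:
{"api": "step_arm", "payload": {
  "targets": [
    [[0, -3, 0], 0, 1],
    [[0, -4, 0], 0, 1],
    [[0, -4, 0], 0, 1],
    [[0, -4, 0], 0, 1]
  ]
}}

```text
t: 20.3
tool_pos: [0.5086, 0.1775, 0.0604]
ee_rot: [-1.564, 0.175, -0.175]
contact_force: [-0.3, -0.3, -1.1]
opening: 0.368
```

Emit:
{"api": "step_arm", "payload": {
  "targets": [
    [[0, -6, 0], 0, 1],
    [[0, -6, 0], 0, 1],
    [[0, -6, 0], 0, 1],
    [[0, -6, 0], 0, 1],
    [[0, -6, 0], 0, 1],
    [[0, -6, 0], 0, 1],
    [[0, -6, 0], 0, 1],
    [[0, -6, 0], 0, 1]
  ]
}}

```text
t: 21.3
tool_pos: [0.5086, 0.1775, 0.1084]
ee_rot: [-1.564, 0.175, -0.175]
contact_force: [0.2, -0.5, -1.6]
opening: 0.367
```

Emit:
{"api": "step_arm", "payload": {
  "targets": [
    [[0, -8, 0], 0, 1],
    [[0, -10, 0], 0, 1],
    [[0, -10, 0], 0, 1],
    [[0, -10, 0], 0, 1],
    [[0, -10, 0], 0, 1],
    [[0, -10, 0], 0, 1],
    [[0, -5, 0], 0, 1],
    [[0, 0, 0], 0, 1]
  ]
}}

```text
t: 22.3
tool_pos: [0.5086, 0.1775, 0.1713]
ee_rot: [-1.564, 0.175, -0.176]
contact_force: [-1.3, -0.8, -1.7]
opening: 0.374
```

Run:
```python
from h import *
s,M=st(); p=s['tool_pos']; rows(M,p,[((.547,-.1715,p[2]),77.2)])
d=snap('side','s7.png'); x=d['image'][150:340,140:330]; cv2.imwrite('pics/s7c.png',cv2.resize(x,None,fx=3.1,fy=3.1,interpolation=2)[:,:,::-1])
```

```text
t 22.3 p [0.5086 0.1775 0.1713] jaw 77.21 F [-1.3 -0.8 -1.7] op 35.2 q6 -1.08
[114.7, -0.0, -331.9] 0.0
```

View pics/s7c.png

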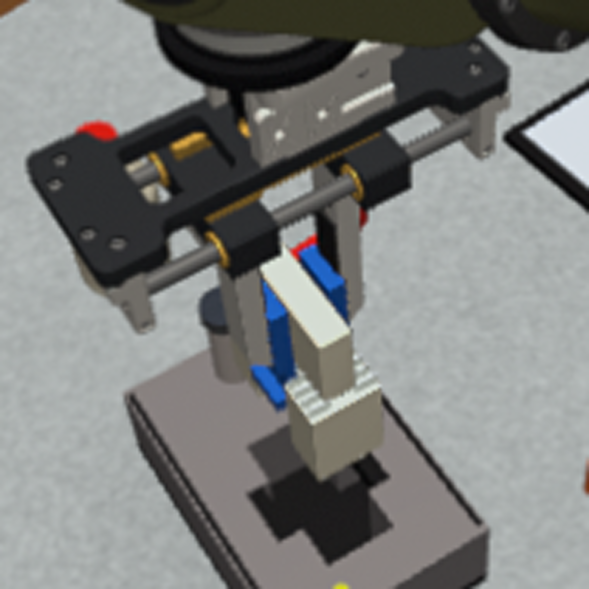

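The cassette is held upright by both blue paddles, clear of the dock. I'll raise it over the knob's height, carry it across and lower it.

Emit:
{"api": "step_arm", "payload": {
  "targets": [
    [[0, -10, 0], 0, 1],
    [[0, -15, 0], 0, 1],
    [[0, -10, 0], 0, 1],
    [[5, 0, -14], 0, 1],
    [[9, 0, -26], 0, 1],
    [[10, 0, -29], 0, 1],
    [[10, 0, -29], 0, 1],
    [[10, 0, -29], 0, 1]
  ]
}}

```text
t: 23.35
tool_pos: [0.5231, 0.0421, 0.2057]
ee_rot: [-1.564, 0.176, -0.175]
contact_force: [-0.2, 0.4, -0.6]
opening: 0.373
```

Emit:
{"api": "step_arm", "payload": {
  "targets": [
    [[10, 0, -29], 0, 1],
    [[10, 0, -29], 0, 1],
    [[10, 0, -29], 0, 1],
    [[10, 0, -29], 0, 1],
    [[10, 0, -29], 0, 1],
    [[9, 0, -25], 0, 1],
    [[7, 0, -20], 0, 1],
    [[4, 0, -12], 0, 1]
  ]
}}

```text
t: 24.35
tool_pos: [0.5467, -0.1698, 0.2058]
ee_rot: [-1.564, 0.176, -0.176]
contact_force: [0.4, -0.0, -1.8]
opening: 0.369
```

Run:
```python
from h import *
s,M=st(); rows(M,s['tool_pos'],[((.547,-.1715,.121),77.2)])
```

```text
t 24.35 p [ 0.5467 -0.1698  0.2058] jaw 77.16 F [ 0.4 -0.  -1.8] op 34.7 q6 -1.71
[0.7, 84.8, -1.6] -0.0
```

Emit:
{"api": "step_arm", "payload": {
  "targets": [
    [[0.5, 10, -1.5], 0, 1],
    [[0, 15, 0], 0, 1],
    [[0, 15, 0], 0, 1],
    [[0, 15, 0], 0, 1],
    [[0, 15, 0], 0, 1],
    [[0, 10, 0], 0, 1],
    [[0, 4, 0], 0, 1],
    [[0, 0, 0], 0, 1]
  ]
}}

```text
t: 25.35
tool_pos: [0.5471, -0.1702, 0.1221]
ee_rot: [-1.564, 0.175, -0.175]
contact_force: [-0.1, -0.1, -1.8]
opening: 0.368
```

Emit:
{"api": "step_arm", "payload": {
  "targets": [
    [[0, 0, 0], 0, 1],
    [[0, 0, 0], 0, 1],
    [[0, 0, 0], 0, 1],
    [[0, 0, 0], 0, 1]
  ]
}}

```text
t: 25.85
tool_pos: [0.547, -0.1702, 0.1221]
ee_rot: [-1.564, 0.175, -0.175]
contact_force: [-0.4, -0.8, -2.7]
opening: 0.364
```

Run:
```python
from h import *
s,M=st()
d=snap('side','s8.png'); x=d['image'][90:330,180:430]; cv2.imwrite('pics/s8c.png',cv2.resize(x,None,fx=2.4,fy=2.4,interpolation=2)[:,:,::-1])
c=np.array([*s['tool_pos'][:2],.090]); X,Y=M[:,0],M[:,2]
print('pred underside corners',[((q-[180,90])*2.4).round() for q in proj(d,[c+a*X+b*Y for a,b in((-.04,.018),(-.04,-.018),(.04,.018))])])
```

```text
t 25.85 p [ 0.547  -0.1702  0.1221] jaw 77.21 F [-0.4 -0.8 -2.7] op 34.2 q6 -1.71
pred underside corners [array([436., 233.]), array([470., 215.]), array([373., 176.])]
```

View pics/s8c.png

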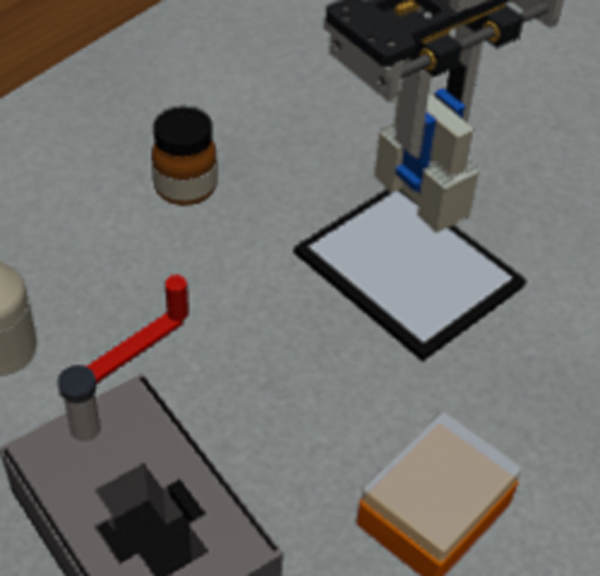

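The cassette's underside corners, seen at crop (438,230) and (472,210), match the prediction for 80 mm above the pad centre. The keeper is aside and the jar and tip box stand untouched. I'll hand in.

```bash
python3 -c "
from h import *
st(); print(finish_job())"
```

```text
t 25.9 p [ 0.5471 -0.1701  0.1221] jaw 77.21 F [ 0.3 -0.  -0.7] op 34.7 q6 -1.71
the job is handed in; nothing more can be done
None
```

The job is handed in at t ≈ 26 s, with the cassette held still and upright, pinched by both catches, about 80 mm above the middle of the pad.

**What I did:** I swung the keeper fully aside and pinched both catches. I then drew the cassette straight up with about 1–2 N on the tool, roughly its own weight, and carried it to the pad.

**Last checks:**
- The cassette's underside corners in the side view match the prediction for 80 mm above the pad centre to about 2 px.
- The keeper is well aside by eye, past a quarter turn; I did not measure its angle.
- The jar, tip box and visible part of the bottle look unmoved in the last picture; I did not measure their positions.

**What failed or disagreed:**
- **First swing:** my first keeper swing missed, passing over the knob without touching it. In the pictures the finger tips sit about 28 mm higher than the reported TCP height. I allowed for that from then on, and the second swing worked.
- **Grip opening:** it read about 35 mm against the 38 mm expected with the catches fully pinched. I put this down to pad compliance and did not look into it further.

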